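# Sort two marked blanks into their sample trays

### The job

The aluminium collar and the aluminium block lying loose in the middle of the bench have just been laser marked. Sort them into the two blue trays: each goes into the tray whose fixed sample, on the ledge behind it, has the same shape, and must lie flat on that tray's floor, released. Leave the lens cap, the hex nut and the brass stub between them where they are.

Things in the scene. Friction and masses are not known exactly. Their poses are not given: they have to be found in the camera images.
- collar_mid (a point): The loose aluminium collar: a thick plain ring standing on its flat face on the table, 44 mm outside diameter, 18 mm through bore, 30 mm high, about 0.1 kg. This point is its centre, half-way up; its z axis is the bore's axis, upright at the start.
- block_mid (a point): The loose aluminium block: rectangular, 62 mm long (its x axis), 34 mm wide (its y axis), 28 mm high (its z axis), lying flat on the table at any yaw, about 0.16 kg. This point is its centre.
- collar_tray_in (a point): Fixed blue plastic tray, left or right, 180 (x) by 160 (y) by 35 mm high, walls and floor 5 mm. Point: centre of the inner floor, 5 mm above the table; z up, x away from the robot within 0.2 rad, to a 20 mm high ledge outside the far end. The sample fixed on the ledge, 122 mm along x, is a collar like the loose one, its top 50 mm above the table: the collar belongs here.
- block_tray_in (a point): Fixed blue plastic tray, left or right, 180 (x) by 160 (y) by 35 mm high, walls and floor 5 mm. Point: centre of the inner floor, 5 mm above the table; z up, x away from the robot within 0.2 rad, to a 20 mm high ledge outside the far end. The sample fixed on the ledge, 122 mm along x, is a block like the loose one, its top 48 mm above the table: the block belongs here.
- lens_cap: Bystander: loose black plastic lens cap, a disc 40 mm in diameter and 12 mm high. Origin: centre of its underside. To be left alone.
- hex_nut: Bystander: loose dark steel hexagon nut, 34 mm across its flats, 16 mm high. Origin: centre of its underside. To be left alone.
- brass_stub: Bystander: loose upright brass stub, 26 mm in diameter, 34 mm high, with a narrower top. Origin: centre of its underside. To be left alone.
Mind the look-alikes: they are no part of the job. What is shaped like the part that bears block_mid but pink is not meant.

How it is judged (in metres and radians):
At the end, for the whole second after the job is handed in: The collar's centre is inside the tray with the sample collar and the block's centre inside the tray with the sample block (each within 75 mm along and 65 mm across of the centre of the tray's floor), each lying flat to 10 degrees on the tray's floor (centre 5 to 21 mm above it), and at rest (x of collar_mid in the frame of collar_tray_in between -0.075 and 0.075 m and y of collar_mid in the frame of collar_tray_in between -0.065 and 0.065 m and z of collar_mid in the frame of collar_tray_in between 0.005 and 0.021 m and angle between the z axis of collar_mid and the z axis of collar_tray_in, either way round below 0.175 rad and linear speed of each of collar, block below 0.02 m/s and x of block_mid in the frame of block_tray_in between -0.075 and 0.075 m and y of block_mid in the frame of block_tray_in between -0.065 and 0.065 m and z of block_mid in the frame of block_tray_in between 0.005 and 0.021 m and angle between the z axis of block_mid and the z axis of block_tray_in, either way round below 0.175 rad); the robot touches nothing.
It fails at once if the lens cap is moved by more than 20 mm (distance of lens_cap from where it was at the start of the episode above 0.02 m).
It fails at once if the hex nut is moved by more than 20 mm (distance of hex_nut from where it was at the start of the episode above 0.02 m).
It fails at once if the brass stub is moved by more than 20 mm (distance of brass_stub from where it was at the start of the episode above 0.02 m).
It also fails if it takes over 53 s, if anything falls off the work surface, if the arm or the gripper's body presses on something with over 40 N, if the wrist force passes 120 N, or if a joint passes its speed limit or range.

### The arm

A 7-joint arm with a two-finger parallel gripper is mounted at the origin on the work surface. World frame = base frame: x ahead of the robot, y to its left, z up, the work surface at z = 0. Lengths are in m, angles in degrees, forces in N, time in s.
With the tool pointing down it reaches from about 0.425 to 0.875 m from the base axis. Payload 4.7 kg.
Tool frame: the origin (TCP) lies midway between the tips of the shut fingers; the grasp point (between the pads) lies 19 mm behind it (env.grip_depth is the distance from the TCP to the grasp point, in m); z points along the fingers, y is the line along which they close (so a half turn about z gives the same grasp; the last joint's range is limited). The gripper opens to 87 mm and grips with 3 to 60 N. Pads are 19 mm wide; open, the fingers measure 117 mm over their backs; the gripper's body (75 mm by 190 mm) begins 51 mm behind the grasp point.
Start: joints at [65.724, 18.392, -4.016, 83.108, 1.295, 78.541, -3.26], TCP at [0.276, -0.589, 0.223] pointing down, gripper open.
Joint ranges: [-163.93, 163.93], [-17.29, 119.83], [-79.2, 71.16], [3.27, 140.29], [-89.18, 269.18], [5.43, 117.66], [-154.24, 154.24]. Speed limits (degrees/s): [147.25, 147.25, 180, 180, 180, 180, 180].

### API

Orientations are given as [roll, pitch, yaw] about the fixed x, y, z axes, in that order (R = Rz(yaw) Ry(pitch) Rx(roll)).
In Python, from cell import get_obs, optics, env, nets gives the robot as it stands.
- The arm moves only by the shell command python3 -m creep 'ROWS' [FORCE]. ROWS is JSON, a list of rows, each an object of numbers: "wx", "wy", "wz": the turn, a rotation vector about the tool's x, y, z in degrees; "tx", "ty", "tz": the shift along the tool's x, y, z in mm; "gripper": the opening, from -1 (shut) to 1 (fully open). A call has 1 to 5 rows; each row is the pose to reach, as a shift and turn from the pose commanded when the call began, along the tool's axes at that moment; what a row does not reach only later rows make up. A row lasts 1/12 s, in which the tool goes at most 41.7 mm and 7.16 degrees, less where a joint would pass 70% of its speed; a pose out of reach is approached as far as the arm can. A call with a gripper value outside its range is refused whole. The fingers move at their own pace and stop on an object; FORCE is the grip in N (left out, the last holds). Time passes only in rows, so rows that repeat a pose let the fingers close. It gives the time, the measured TCP pose, the force, the opening and the grip force at its end, in the units of the state.
- get_obs(): the state, without advancing time (a new reading comes with each control period).
- optics.read_camera(name): name is "side" or "top"; returns (picture, depth): 400x640x3 uint8, red, green, blue; 400x640 float32, m along the optical axis (not along the pixel's ray), 0 where there is no reading.
- optics.camera_info(name): a dict with "fovy" (degrees; the focal length in pixels is half the picture's height over the tangent of half this angle, whatever the lens; pixels are square), "cx", "cy" (the principal point, pixels), "k1" (the pictures are not rectified: a ray, as slopes to the right and down, at radius r is drawn at 1 + k1 r^2 times it, then the intrinsics apply), "R" (3x3) and "t" (3): a world point X has camera coordinates R X + t. Camera axes: x right, y down, z forward; pixel columns grow to the right and rows downward; lengths in m; the calibration is good to about 2 mm. A picture is of the moment at which its call begins. camera_info takes no time and is no camera call.
- env.sign_off(): hands the job in; it is judged then, once.
Trained networks look in the newest picture that a camera, given by its name, has taken for a name from the list of things; names that differ only in an ending like _2 or _b are one class to them, and where a whole thing is asked for, a point or a joint stands for the part that bears it (a point fixed in the world has none). Each returns a list of dicts, best first, with "confidence" (0 to 1); they miss things now and then, are a little off and sometimes report something else, mostly with a low value. They report only what shows in the picture. A call takes as long as a camera call. They do not tell look-alikes from the thing itself.
- nets.look_for(query, camera): "point" ([x, y, z] in m, in world coordinates, good to about 4 mm: the middle of the surface that is visible of it).
- nets.place_of(query, camera): "point" ([x, y, z] in m, in world coordinates, good to about 4 mm: a listed point, or the origin of a listed thing).
The state is a dict: "time_s": time; "qpos": joint angles; "joint_velocities": joint speeds; "effort": joint torques, N m; "tool_pos": TCP position; "tool_rot": TCP orientation; "force": force on the tool from outside, world axes, zero at the start; "wrist_torque": the same for the moment, N m; "grip_width": finger opening in m; "grasp_force": force on a finger pad.
Only numpy, scipy, OpenCV 4.12 (cv2) and the standard library are available. Lean on these libraries where they do the work, as an engineer would, in place of code of your own. Each camera call takes 0.05 s, during which the arm holds its last target. There are 200 camera calls.

## Working session

There is one attempt and no reset: what is moved stays moved. The work goes in short steps, Python scripts to look and compute and a shell command to move; the robot and the scene stay as the last step left them, time stands still between calls to the robot, and variables do not carry over. Pictures are saved under pics/ and viewed, at most 10 in all, crops included, and the job is handed in when it is done.

```bash
mkdir -p pics
cat > h.py <<'E'
import numpy as np, cv2
from cell import get_obs, optics, env, nets
from scipy.spatial.transform import Rotation as Ro
def cloud(name, depth):
    c=optics.camera_info(name); H,W=depth.shape
    f=H/2/np.tan(np.radians(c["fovy"]/2)); K=np.array([[f,0,c["cx"]],[0,f,c["cy"]],[0,0,1.]])
    u,v=np.meshgrid(np.arange(W),np.arange(H))
    p=cv2.undistortPoints(np.stack([u,v],-1).reshape(-1,1,2).astype(float),K,np.array([c["k1"],0,0,0.])).reshape(H,W,2)
    P=np.dstack([p*depth[...,None],depth])
    return (P-np.array(c["t"]).ravel())@np.array(c["R"])
def pix(name,X):
    c=optics.camera_info(name); f=200/np.tan(np.radians(c["fovy"]/2))
    q=np.array(c["R"])@np.array(X)+np.array(c["t"]).ravel(); s=q[:2]/q[2]; s=s*(1+c["k1"]*(s@s))
    return np.round([f*s[0]+c["cx"],f*s[1]+c["cy"]]).astype(int)
E
python3 - <<'E'
from h import *
for n in ("top","side"):
    im,d=optics.read_camera(n); np.savez(f"/tmp/{n}0",im=im,d=d)
    cv2.imwrite(f"pics/{n}0.png",im[...,::-1])
    for q in ["collar_mid","block_mid","collar_tray_in","block_tray_in","lens_cap","hex_nut","brass_stub"]:
        print(n,q,[(np.round(r["point"],3).tolist(),round(r["confidence"],2),pix(n,r["point"]).tolist()) for r in nets.place_of(q,n)[:4]])
o=get_obs();print(o["time_s"],o["tool_pos"],o["tool_rot"],o["grip_width"])
E
```

```text
top collar_mid [([0.467, 0.003, 0.015], 0.74, [311, 266])]
top block_mid [([0.664, 0.056, 0.011], 0.73, [285, 167]), ([0.754, 0.016, 0.018], 0.66, [305, 123]), ([0.671, -0.049, 0.011], 0.59, [337, 164])]
top collar_tray_in [([0.51, 0.273, 0.003], 0.94, [177, 244])]
top block_tray_in [([0.516, -0.298, 0.007], 0.67, [461, 241])]
top lens_cap [([0.543, -0.007, -0.001], 0.65, [316, 227])]
top hex_nut [([0.556, 0.082, 0.001], 0.55, [272, 221])]
top brass_stub [([0.552, -0.08, -0.002], 0.47, [352, 223])]
side collar_mid [([0.466, 0.007, 0.016], 0.79, [276, 229])]
side block_mid [([0.664, 0.054, 0.012], 0.85, [346, 194]), ([0.749, 0.014, 0.014], 0.82, [385, 193]), ([0.668, -0.048, 0.014], 0.68, [370, 218])]
side collar_tray_in [([0.509, 0.277, 0.004], 0.88, [257, 166])]
side block_tray_in [([0.518, -0.3, 0.008], 0.82, [372, 338])]
side lens_cap [([0.542, -0.011, 0.0], 0.46, [312, 229])]
side hex_nut [([0.56, 0.079, 0.006], 0.57, [303, 201]), ([0.663, 0.055, 0.012], 0.38, [346, 193])]
side brass_stub [([0.55, -0.079, -0.004], 0.7, [329, 249])]
0.8 [ 0.27555359 -0.5887384   0.22261669] [1.79992080e+02 4.51504483e-03 2.50860323e+01] 0.08725077368260506
```

View pics/top0.png

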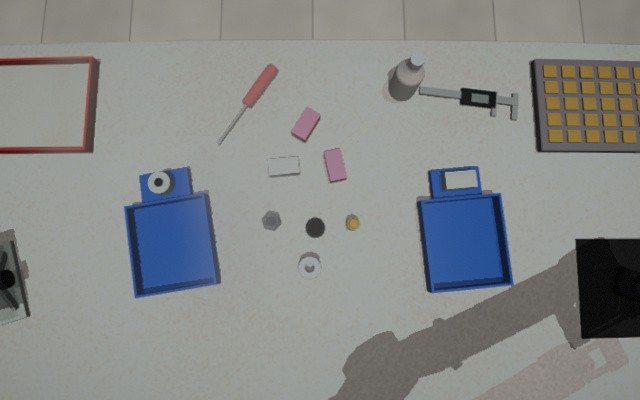

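View pics/side0.png

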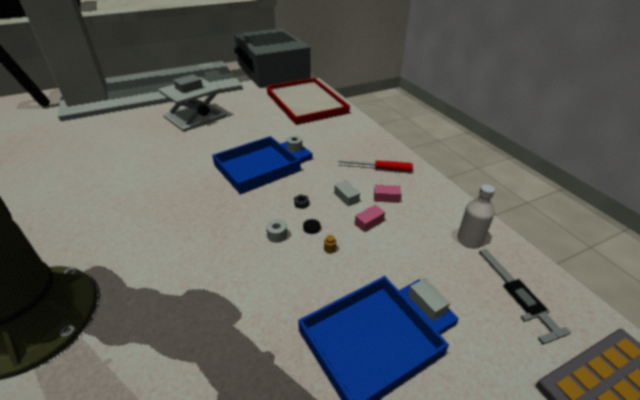

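The top picture shows the collar at (310,266) and the aluminium block at (284,166). The pink look-alikes are at (306,124) and (335,165). The left tray (171,245) has the collar sample and the right tray (465,243) has the block sample, which matches the networks.

Run:
```python
from h import *
z=np.load("/tmp/top0.npz"); P=cloud("top",z["d"]); im=z["im"].astype(int); hsv=cv2.cvtColor(z["im"],cv2.COLOR_RGB2HSV)
for n,c,zr in (("block",(.664,.055),(.02,.036)),("pink1",(.754,.015),(.02,.036)),("pink2",(.67,-.049),(.02,.036)),("collar",(.467,.005),(.022,.038)),("cap",(.543,-.009),(.006,.02)),("nut",(.558,.08),(.009,.025)),("brass",(.551,-.08),(.015,.045))):
    m=(np.hypot(P[...,0]-c[0],P[...,1]-c[1])<.045)&(P[...,2]>zr[0])&(P[...,2]<zr[1])
    q=P[m]; r=cv2.minAreaRect((q[:,:2]*1000).astype(np.float32)); (e,rad)=cv2.minEnclosingCircle((q[:,:2]*1000).astype(np.float32))
    print(n,m.sum(),np.round(r[0],1),np.round(r[1],1),round(r[2],1),"circ",np.round(e,1),round(rad,1),"z",np.median(q[:,2]).round(4))
blue=(hsv[...,0]>105)&(hsv[...,0]<130)&(hsv[...,1]>150)
for n,c in (("L",(.51,.275)),("R",(.517,-.299))):
    m=blue&(np.hypot(P[...,0]-c[0],P[...,1]-c[1])<.135)&(P[...,2]>.028)&(P[...,2]<.042)
    r=cv2.minAreaRect((P[m][:,:2]*1000).astype(np.float32)); print(n,m.sum(),r)
```

```text
block 543 [664.8  57.7] [34.4 62. ] 5.7 circ [665.3  57.6] 34.7 z 0.028
pink1 530 [752.2  13.4] [34.3 62.1] 59.3 circ [752.3  13.9] 34.4 z 0.028
pink2 539 [667.  -45.4] [62.5 34.2] 11.9 circ [666.8 -45.3] 34.4 z 0.0278
collar 336 [465.6   5.7] [40.6 42. ] 89.6 circ [465.    5.3] 21.7 z 0.03
cap 310 [548.8  -3.8] [52.3 38.8] 13.4 circ [548.6   1.1] 29.1 z 0.0122
nut 261 [555.3  82.6] [37.4 33.8] 76.7 circ [555.3  82.4] 19.4 z 0.0162
brass 135 [549.2 -79.8] [24.5 24.3] 68.3 circ [549.5 -80.4] 12.8 z 0.0284
L 449 ((505.78643798828125, 297.0884704589844), (178.07826232910156, 118.36885833740234), 9.627039909362793)
R 936 ((513.390380859375, -298.0247802734375), (178.34326171875, 160.2239990234375), 5.122933864593506)
```

```bash
python3 -m creep '[{"tx":136,"ty":-147,"wz":25,"gripper":0.5},{"tx":136,"ty":-147,"wz":25,"gripper":0.5},{"tx":136,"ty":-147,"wz":25,"gripper":0.5},{"tx":136,"ty":-147,"wz":25,"gripper":0.5},{"tx":136,"ty":-147,"wz":25,"gripper":0.5}]' 30
python3 -c "from h import *; print(get_obs())"
```

```text
{'time_s': 0.8, 'qpos': array([65.72247377, 18.39017698, -4.01573301, 83.10636739,  1.29675207,
       78.54076199, -3.26026329]), 'joint_velocities': array([ 0.05093485, -0.04299421, -0.08183729, -0.01456991,  0.00380931,
       -0.07774981, -0.02595958]), 'effort': array([-6.95631770e-04, -4.91039479e+01, -4.03513229e-01, -3.12750506e+01,
       -6.36152853e-02,  3.32863710e-02,  4.79442883e-05]), 'tool_pos': array([ 0.27555359, -0.5887384 ,  0.22261669]), 'tool_rot': array([1.79992080e+02, 4.51504483e-03, 2.50860323e+01]), 'force': array([-0.44267502,  0.42339774,  0.41822411]), 'wrist_torque': array([ 0.00862206,  0.03101659, -0.03181079]), 'grasp_force': 0.0, 'grip_width': 0.08725077368260506}validation failed for argument at $[0]...
```

```bash
python3 -m creep '[{"wx":0,"wy":0,"wz":25,"tx":136,"ty":-147,"tz":0,"gripper":0.5},{"wx":0,"wy":0,"wz":25,"tx":136,"ty":-147,"tz":0,"gripper":0.5},{"wx":0,"wy":0,"wz":25,"tx":136,"ty":-147,"tz":0,"gripper":0.5},{"wx":0,"wy":0,"wz":25,"tx":136,"ty":-147,"tz":0,"gripper":0.5},{"wx":0,"wy":0,"wz":25,"tx":136,"ty":-147,"tz":0,"gripper":0.5}]' 30
```

```text
time_s: 1.22
tool_pos: [0.3375, -0.3948, 0.2227]
tool_rot: [-180.0, -0.0, 0.0]
force: [0.8, 0.2, 0.7]
grip_width: 0.0671
grasp_force: 0.0
```

```bash
python3 -m creep '[{"wx":0,"wy":0,"wz":0,"tx":64,"ty":-198,"tz":0,"gripper":0.5},{"wx":0,"wy":0,"wz":0,"tx":64,"ty":-198,"tz":0,"gripper":0.5},{"wx":0,"wy":0,"wz":0,"tx":64,"ty":-198,"tz":0,"gripper":0.5},{"wx":0,"wy":0,"wz":0,"tx":64,"ty":-198,"tz":0,"gripper":0.5},{"wx":0,"wy":0,"wz":0,"tx":64,"ty":-198,"tz":0,"gripper":0.5}]'
python3 -m creep '[{"wx":0,"wy":0,"wz":0,"tx":64,"ty":-202,"tz":0,"gripper":0.5},{"wx":0,"wy":0,"wz":0,"tx":64,"ty":-202,"tz":0,"gripper":0.5},{"wx":0,"wy":0,"wz":0,"tx":64,"ty":-202,"tz":0,"gripper":0.5},{"wx":0,"wy":0,"wz":0,"tx":64,"ty":-202,"tz":0,"gripper":0.5},{"wx":0,"wy":0,"wz":0,"tx":64,"ty":-202,"tz":0,"gripper":0.5}]'
python3 -m creep '[{"wx":0,"wy":0,"wz":0,"tx":0,"ty":0,"tz":120,"gripper":0.5},{"wx":0,"wy":0,"wz":0,"tx":0,"ty":0,"tz":120,"gripper":0.5},{"wx":0,"wy":0,"wz":0,"tx":0,"ty":0,"tz":120,"gripper":0.5},{"wx":0,"wy":0,"wz":0,"tx":0,"ty":0,"tz":120,"gripper":0.5}]'
python3 -c "from h import *; print(get_obs()['qpos'])"
```

```text
time_s: 1.63
tool_pos: [0.4004, -0.1979, 0.2229]
tool_rot: [179.9, -0.0, 0.1]
force: [1.3, 0.1, -0.2]
grip_width: 0.0653
grasp_force: 0.0
time_s: 2.05
tool_pos: [0.463, 0.0008, 0.223]
tool_rot: [179.9, -0.1, 0.1]
force: [1.1, -1.2, 0.1]
grip_width: 0.0652
grasp_force: 0.0
time_s: 2.38
tool_pos: [0.4571, -0.0008, 0.0964]
tool_rot: [-179.9, 0.7, 0.1]
force: [-2.0, -0.9, -0.4]
grip_width: 0.0652
grasp_force: 0.0
[ 32.21716219   3.37387004 -35.95409201 116.58568384   2.10367767
  61.39012224 -94.57121788]
```

```bash
python3 -m creep '[{"wx":0,"wy":0,"wz":0,"tx":0,"ty":0,"tz":40,"gripper":0.5},{"wx":0,"wy":0,"wz":0,"tx":0,"ty":0,"tz":40,"gripper":0.5},{"wx":0,"wy":0,"wz":0,"tx":0,"ty":0,"tz":40,"gripper":0.5}]'
python3 -c "from h import *; print(get_obs()['qpos'])"
```

```text
time_s: 2.63
tool_pos: [0.4622, -0.0012, 0.063]
tool_rot: [-180.0, 0.1, 0.1]
force: [0.7, 0.3, 0.4]
grip_width: 0.0653
grasp_force: 0.0
[ 31.60160774   6.4346651  -36.01460109 118.20472333   4.47033296
  56.78260004 -96.6259498 ]
```

```bash
python3 -m creep '[{"wx":0,"wy":0,"wz":0,"tx":3,"ty":-6,"tz":10,"gripper":0.5},{"wx":0,"wy":0,"wz":0,"tx":3,"ty":-6,"tz":35,"gripper":0.5},{"wx":0,"wy":0,"wz":0,"tx":3,"ty":-6,"tz":50,"gripper":0.5},{"wx":0,"wy":0,"wz":0,"tx":3,"ty":-6,"tz":56,"gripper":0.5},{"wx":0,"wy":0,"wz":0,"tx":3,"ty":-6,"tz":56,"gripper":0.5}]'
python3 -m creep '[{"wx":0,"wy":0,"wz":0,"tx":0,"ty":0,"tz":0,"gripper":-0.3},{"wx":0,"wy":0,"wz":0,"tx":0,"ty":0,"tz":0,"gripper":-0.3},{"wx":0,"wy":0,"wz":0,"tx":0,"ty":0,"tz":0,"gripper":-0.3},{"wx":0,"wy":0,"wz":0,"tx":0,"ty":0,"tz":0,"gripper":-0.3},{"wx":0,"wy":0,"wz":0,"tx":0,"ty":0,"tz":0,"gripper":-0.3}]' 30
```

```text
time_s: 3.05
tool_pos: [0.4666, 0.0045, 0.0077]
tool_rot: [180.0, -0.0, 0.1]
force: [-0.2, -0.6, 0.7]
grip_width: 0.0653
grasp_force: 0.0
time_s: 3.47
tool_pos: [0.4665, 0.0047, 0.0075]
tool_rot: [180.0, -0.1, 0.1]
force: [-0.1, -0.5, 4.8]
grip_width: 0.0438
grasp_force: 30.0
```

```bash
python3 -m creep '[{"wx":0,"wy":0,"wz":0,"tx":0,"ty":0,"tz":-20,"gripper":-0.3},{"wx":0,"wy":0,"wz":0,"tx":0,"ty":0,"tz":-55,"gripper":-0.3},{"wx":0,"wy":0,"wz":0,"tx":0,"ty":0,"tz":-90,"gripper":-0.3},{"wx":0,"wy":0,"wz":0,"tx":0,"ty":0,"tz":-110,"gripper":-0.3},{"wx":0,"wy":0,"wz":0,"tx":0,"ty":0,"tz":-110,"gripper":-0.3}]'
python3 -m creep '[{"wx":0,"wy":0,"wz":-5,"tx":4,"ty":-25,"tz":0,"gripper":-0.3},{"wx":0,"wy":0,"wz":-10,"tx":10,"ty":-60,"tz":0,"gripper":-0.3},{"wx":0,"wy":0,"wz":-15,"tx":15,"ty":-95,"tz":0,"gripper":-0.3},{"wx":0,"wy":0,"wz":-20,"tx":21,"ty":-130,"tz":0,"gripper":-0.3},{"wx":0,"wy":0,"wz":-20,"tx":21,"ty":-135,"tz":0,"gripper":-0.3}]'
python3 -c "from h import *; print(get_obs()['qpos'])"
```

```text
time_s: 3.88
tool_pos: [0.4692, 0.0049, 0.1213]
tool_rot: [179.9, -0.5, 0.1]
force: [1.2, 0.5, -0.7]
grip_width: 0.0436
grasp_force: 30.0
time_s: 4.3
tool_pos: [0.4858, 0.1473, 0.1163]
tool_rot: [-179.7, -0.1, 20.7]
force: [-1.4, -0.0, -0.7]
grip_width: 0.0438
grasp_force: 30.0
[ 22.16229917   9.48892019 -44.85764488 109.40607862   7.14823418
  63.8992312  -94.71369708]
```

```bash
python3 -m creep '[{"wx":0,"wy":0,"wz":0,"tx":18,"ty":-32,"tz":0,"gripper":-0.3},{"wx":0,"wy":0,"wz":0,"tx":36,"ty":-64,"tz":0,"gripper":-0.3},{"wx":0,"wy":0,"wz":0,"tx":54,"ty":-96,"tz":0,"gripper":-0.3},{"wx":0,"wy":0,"wz":0,"tx":67,"ty":-119,"tz":0,"gripper":-0.3},{"wx":0,"wy":0,"wz":0,"tx":67,"ty":-119,"tz":0,"gripper":-0.3}]'
python3 -m creep '[{"wx":0,"wy":0,"wz":0,"tx":0,"ty":0,"tz":30,"gripper":-0.3},{"wx":0,"wy":0,"wz":0,"tx":0,"ty":0,"tz":60,"gripper":-0.3},{"wx":0,"wy":0,"wz":0,"tx":0,"ty":0,"tz":80,"gripper":-0.3},{"wx":0,"wy":0,"wz":0,"tx":0,"ty":0,"tz":90,"gripper":-0.3},{"wx":0,"wy":0,"wz":0,"tx":0,"ty":0,"tz":90,"gripper":-0.3}]'
```

```text
time_s: 4.72
tool_pos: [0.5067, 0.2818, 0.1158]
tool_rot: [-179.7, -0.0, 20.5]
force: [-0.5, 0.0, -0.2]
grip_width: 0.0431
grasp_force: 30.0
time_s: 5.13
tool_pos: [0.5063, 0.2728, 0.0233]
tool_rot: [180.0, 0.4, 20.1]
force: [0.0, -1.4, -0.7]
grip_width: 0.0439
grasp_force: 30.0
```

```bash
python3 -m creep '[{"wx":0,"wy":0,"wz":0,"tx":0,"ty":0,"tz":0,"gripper":-0.3},{"wx":0,"wy":0,"wz":0,"tx":0,"ty":0,"tz":4,"gripper":-0.3},{"wx":0,"wy":0,"wz":0,"tx":0,"ty":0,"tz":8,"gripper":-0.3},{"wx":0,"wy":0,"wz":0,"tx":0,"ty":0,"tz":10,"gripper":-0.3},{"wx":0,"wy":0,"wz":0,"tx":0,"ty":0,"tz":10,"gripper":-0.3}]'
```

```text
time_s: 5.55
tool_pos: [0.5087, 0.2745, 0.0166]
tool_rot: [180.0, -0.0, 20.1]
force: [-0.1, 1.3, -1.1]
grip_width: 0.0439
grasp_force: 30.0
```

Lower the last 3 mm, release, and retreat.

```bash
python3 -m creep '[{"wx":0,"wy":0,"wz":0,"tx":0,"ty":0,"tz":2,"gripper":-0.3},{"wx":0,"wy":0,"wz":0,"tx":0,"ty":0,"tz":3,"gripper":-0.3},{"wx":0,"wy":0,"wz":0,"tx":0,"ty":0,"tz":3,"gripper":-0.3}]'
python3 -m creep '[{"wx":0,"wy":0,"wz":0,"tx":0,"ty":0,"tz":0,"gripper":0.4},{"wx":0,"wy":0,"wz":0,"tx":0,"ty":0,"tz":0,"gripper":0.4},{"wx":0,"wy":0,"wz":0,"tx":0,"ty":0,"tz":0,"gripper":0.4},{"wx":0,"wy":0,"wz":0,"tx":0,"ty":0,"tz":0,"gripper":0.4},{"wx":0,"wy":0,"wz":0,"tx":0,"ty":0,"tz":0,"gripper":0.4}]'
python3 -m creep '[{"wx":0,"wy":0,"wz":0,"tx":0,"ty":0,"tz":-15,"gripper":0.4},{"wx":0,"wy":0,"wz":0,"tx":0,"ty":0,"tz":-45,"gripper":0.4},{"wx":0,"wy":0,"wz":0,"tx":0,"ty":0,"tz":-80,"gripper":0.4},{"wx":0,"wy":0,"wz":0,"tx":0,"ty":0,"tz":-110,"gripper":0.4},{"wx":0,"wy":0,"wz":0,"tx":0,"ty":0,"tz":-110,"gripper":0.4}]'
```

```text
time_s: 5.8
tool_pos: [0.5085, 0.2746, 0.0134]
tool_rot: [180.0, 0.0, 20.1]
force: [0.4, -0.1, -0.9]
grip_width: 0.0438
grasp_force: 30.0
time_s: 6.22
tool_pos: [0.5087, 0.2747, 0.0137]
tool_rot: [180.0, -0.0, 20.1]
force: [0.7, 0.4, -0.1]
grip_width: 0.0598
grasp_force: 0.0
time_s: 6.63
tool_pos: [0.512, 0.2776, 0.1313]
tool_rot: [-180.0, -0.7, 20.1]
force: [1.2, 1.3, 0.9]
grip_width: 0.0605
grasp_force: 0.0
```

```bash
python3 -m creep '[{"wx":0,"wy":0,"wz":-7,"tx":7,"ty":26,"tz":0,"gripper":0.4},{"wx":0,"wy":0,"wz":-14,"tx":14,"ty":52,"tz":0,"gripper":0.4},{"wx":0,"wy":0,"wz":-21,"tx":22,"ty":78,"tz":0,"gripper":0.4},{"wx":0,"wy":0,"wz":-28,"tx":29,"ty":104,"tz":0,"gripper":0.4},{"wx":0,"wy":0,"wz":-35,"tx":36,"ty":129,"tz":0,"gripper":0.4}]'
python3 -m creep '[{"wx":0,"wy":0,"wz":-7,"tx":-9,"ty":25,"tz":0,"gripper":0.4},{"wx":0,"wy":0,"wz":-14,"tx":-18,"ty":50,"tz":0,"gripper":0.4},{"wx":0,"wy":0,"wz":-21,"tx":-27,"ty":76,"tz":0,"gripper":0.4},{"wx":0,"wy":0,"wz":-28,"tx":-36,"ty":101,"tz":0,"gripper":0.4},{"wx":0,"wy":0,"wz":-35,"tx":-45,"ty":126,"tz":0,"gripper":0.4}]'
python3 -m creep '[{"wx":0,"wy":0,"wz":-5.5,"tx":0,"ty":0,"tz":0,"gripper":0.4},{"wx":0,"wy":0,"wz":-5.5,"tx":0,"ty":0,"tz":0,"gripper":0.4},{"wx":0,"wy":0,"wz":-5.5,"tx":0,"ty":0,"tz":0,"gripper":0.4}]'
python3 - <<'E'
from h import *
im,d=optics.read_camera("top"); cv2.imwrite("pics/top1.png",im[...,::-1]); P=cloud("top",d)
o=get_obs();print(o["qpos"],o["tool_pos"],o["tool_rot"])
m=(np.hypot(P[...,0]-.509,P[...,1]-.275)<.05)&(P[...,2]>.025)&(P[...,2]<.045)
q=P[m]; print(m.sum(), cv2.minEnclosingCircle((q[:,:2]*1000).astype(np.float32)), np.median(q[:,2]), nets.place_of("collar_mid","top")[:2])
E
```

```text
time_s: 7.05
tool_pos: [0.5875, 0.1646, 0.1244]
tool_rot: [179.9, -0.0, 55.4]
force: [-0.3, -0.0, 0.1]
grip_width: 0.0609
grasp_force: 0.0
time_s: 7.47
tool_pos: [0.665, 0.0555, 0.1243]
tool_rot: [180.0, 0.0, 90.4]
force: [1.1, 1.0, 0.3]
grip_width: 0.0608
grasp_force: 0.0
time_s: 7.72
tool_pos: [0.664, 0.0575, 0.1238]
tool_rot: [-180.0, -0.1, 95.4]
force: [-0.3, -0.2, -0.5]
grip_width: 0.0609
grasp_force: 0.0
[ 30.69873499  33.83388702 -53.36615934  86.04716704  27.6301402
  74.06700088 -20.12117342] [0.6637438  0.05824136 0.12397817] [ 1.79999589e+02 -5.61225319e-02  9.55171608e+01]
352 ((507.7712097167969, 275.45220947265625), 21.396888732910156) 0.03523689972150992 [{'point': [0.5093, 0.2741, 0.0198], 'confidence': 0.72}]
```

View pics/top1.png

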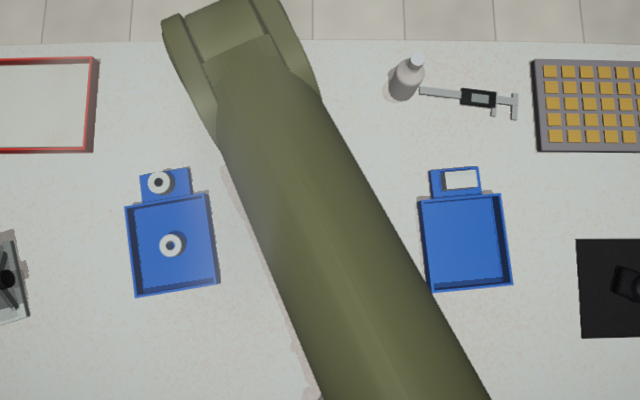

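The picture shows the collar flat in the left tray at (170,245). The depth data put its top at 35 mm, so it is released properly. Next I descend onto the block.

```bash
python3 -m creep '[{"wx":0,"wy":0,"wz":0,"tx":0,"ty":0,"tz":25,"gripper":0.4},{"wx":0,"wy":0,"wz":0,"tx":0,"ty":0,"tz":55,"gripper":0.4},{"wx":0,"wy":0,"wz":0,"tx":0,"ty":0,"tz":80,"gripper":0.4},{"wx":0,"wy":0,"wz":0,"tx":0,"ty":0,"tz":90,"gripper":0.4},{"wx":0,"wy":0,"wz":0,"tx":0,"ty":0,"tz":90,"gripper":0.4}]'
python3 -m creep '[{"wx":0,"wy":0,"wz":0,"tx":0,"ty":0,"tz":8,"gripper":0.4},{"wx":0,"wy":0,"wz":0,"tx":0,"ty":0,"tz":16,"gripper":0.4},{"wx":0,"wy":0,"wz":0,"tx":0,"ty":0,"tz":23,"gripper":0.4},{"wx":0,"wy":0,"wz":0,"tx":0,"ty":0,"tz":26,"gripper":0.4},{"wx":0,"wy":0,"wz":0,"tx":0,"ty":0,"tz":26,"gripper":0.4}]'
```

```text
time_s: 8.23
tool_pos: [0.6619, 0.0574, 0.0311]
tool_rot: [-179.7, 0.0, 95.6]
force: [-0.9, -0.1, -0.0]
grip_width: 0.0611
grasp_force: 0.0
time_s: 8.65
tool_pos: [0.6639, 0.0567, 0.007]
tool_rot: [-180.0, 0.0, 95.6]
force: [-0.1, 0.4, -0.4]
grip_width: 0.0608
grasp_force: 0.0
```

```bash
python3 -m creep '[{"wx":0,"wy":0,"wz":0,"tx":0,"ty":0,"tz":0,"gripper":-0.5},{"wx":0,"wy":0,"wz":0,"tx":0,"ty":0,"tz":0,"gripper":-0.5},{"wx":0,"wy":0,"wz":0,"tx":0,"ty":0,"tz":0,"gripper":-0.5},{"wx":0,"wy":0,"wz":0,"tx":0,"ty":0,"tz":0,"gripper":-0.5},{"wx":0,"wy":0,"wz":0,"tx":0,"ty":0,"tz":0,"gripper":-0.5}]' 40
python3 -m creep '[{"wx":0,"wy":0,"wz":0,"tx":0,"ty":0,"tz":-20,"gripper":-0.5},{"wx":0,"wy":0,"wz":0,"tx":0,"ty":0,"tz":-55,"gripper":-0.5},{"wx":0,"wy":0,"wz":0,"tx":0,"ty":0,"tz":-90,"gripper":-0.5},{"wx":0,"wy":0,"wz":0,"tx":0,"ty":0,"tz":-110,"gripper":-0.5},{"wx":0,"wy":0,"wz":0,"tx":0,"ty":0,"tz":-110,"gripper":-0.5}]'
```

```text
time_s: 9.07
tool_pos: [0.6646, 0.0568, 0.0079]
tool_rot: [180.0, 0.0, 95.6]
force: [1.1, -0.1, 0.7]
grip_width: 0.0354
grasp_force: 0.5
time_s: 9.48
tool_pos: [0.6672, 0.058, 0.1232]
tool_rot: [179.5, 0.0, 95.6]
force: [0.8, 0.2, -0.9]
grip_width: 0.0333
grasp_force: 40.0
```

```bash
python3 -m creep '[{"wx":0,"wy":0,"wz":0,"tx":-20,"ty":-11,"tz":0,"gripper":-0.5},{"wx":0,"wy":0,"wz":0,"tx":-52,"ty":-28,"tz":0,"gripper":-0.5},{"wx":0,"wy":0,"wz":0,"tx":-84,"ty":-46,"tz":0,"gripper":-0.5},{"wx":0,"wy":0,"wz":0,"tx":-116,"ty":-63,"tz":0,"gripper":-0.5},{"wx":0,"wy":0,"wz":0,"tx":-148,"ty":-80,"tz":0,"gripper":-0.5}]'
python3 -m creep '[{"wx":0,"wy":0,"wz":0,"tx":-32,"ty":-17,"tz":0,"gripper":-0.5},{"wx":0,"wy":0,"wz":0,"tx":-64,"ty":-35,"tz":0,"gripper":-0.5},{"wx":0,"wy":0,"wz":0,"tx":-96,"ty":-52,"tz":0,"gripper":-0.5},{"wx":0,"wy":0,"wz":0,"tx":-128,"ty":-70,"tz":0,"gripper":-0.5},{"wx":0,"wy":0,"wz":0,"tx":-155,"ty":-84,"tz":0,"gripper":-0.5}]'
python3 -m creep '[{"wx":0,"wy":0,"wz":0,"tx":-20,"ty":-11,"tz":0,"gripper":-0.5},{"wx":0,"wy":0,"wz":0,"tx":-36,"ty":-20,"tz":0,"gripper":-0.5},{"wx":0,"wy":0,"wz":0,"tx":-36,"ty":-20,"tz":0,"gripper":-0.5},{"wx":0,"wy":0,"wz":0,"tx":-36,"ty":-20,"tz":0,"gripper":-0.5}]'
python3 - <<'E'
from h import *
im,d=optics.read_camera("side"); a=pix("side",get_obs()["tool_pos"]); print(a)
u,v=np.clip(a-[110,90],0,[420,220]); cv2.imwrite("pics/side1.png",cv2.resize(im[v:v+180,u:u+220,::-1],None,fx=3,fy=3)); print(u,v)
print(nets.place_of("block_mid","side")[:4])
E
```

```text
time_s: 9.9
tool_pos: [0.5973, -0.0997, 0.1162]
tool_rot: [-179.9, -0.0, 95.6]
force: [1.2, -0.0, -1.5]
grip_width: 0.034
grasp_force: 40.0
time_s: 10.32
tool_pos: [0.5279, -0.2636, 0.1163]
tool_rot: [-179.9, 0.0, 95.5]
force: [0.6, -1.0, -2.4]
grip_width: 0.0339
grasp_force: 40.0
time_s: 10.65
tool_pos: [0.5128, -0.2994, 0.1164]
tool_rot: [-179.9, -0.1, 95.4]
force: [0.0, 0.4, -1.8]
grip_width: 0.0334
grasp_force: 40.0
[375 298]
265 208
[{'point': [0.5114, -0.3008, 0.1195], 'confidence': 0.6}]
```

View pics/side1.png

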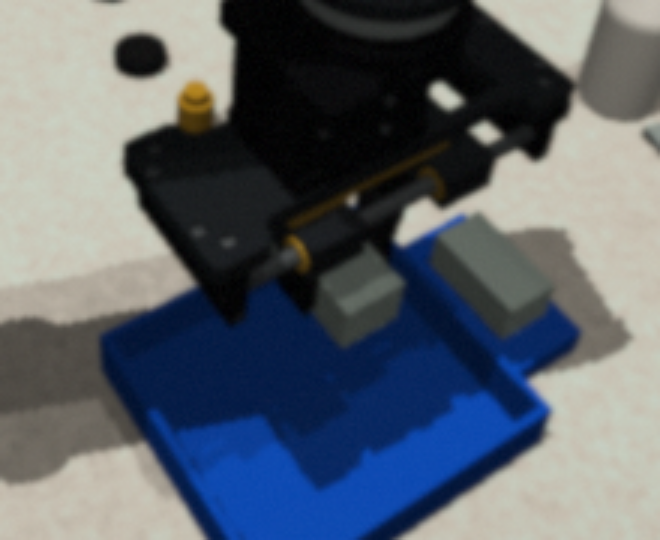

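The block is held level over the right tray, at (360,295) in the crop. Lower it and feel for the floor.

```bash
python3 -m creep '[{"wx":0,"wy":0,"wz":0,"tx":0,"ty":0,"tz":25,"gripper":-0.5},{"wx":0,"wy":0,"wz":0,"tx":0,"ty":0,"tz":55,"gripper":-0.5},{"wx":0,"wy":0,"wz":0,"tx":0,"ty":0,"tz":80,"gripper":-0.5},{"wx":0,"wy":0,"wz":0,"tx":0,"ty":0,"tz":92,"gripper":-0.5},{"wx":0,"wy":0,"wz":0,"tx":0,"ty":0,"tz":94,"gripper":-0.5}]'
python3 -m creep '[{"wx":0,"wy":0,"wz":0,"tx":0,"ty":0,"tz":1,"gripper":-0.5},{"wx":0,"wy":0,"wz":0,"tx":0,"ty":0,"tz":3,"gripper":-0.5},{"wx":0,"wy":0,"wz":0,"tx":0,"ty":0,"tz":5,"gripper":-0.5},{"wx":0,"wy":0,"wz":0,"tx":0,"ty":0,"tz":6,"gripper":-0.5},{"wx":0,"wy":0,"wz":0,"tx":0,"ty":0,"tz":6,"gripper":-0.5}]'
```

```text
time_s: 11.17
tool_pos: [0.5129, -0.2959, 0.0209]
tool_rot: [-179.8, -0.2, 95.7]
force: [-0.6, 0.3, -0.8]
grip_width: 0.0338
grasp_force: 40.0
time_s: 11.58
tool_pos: [0.5145, -0.2988, 0.0182]
tool_rot: [180.0, 0.1, 95.6]
force: [0.3, 0.2, -1.0]
grip_width: 0.0337
grasp_force: 40.0
```

```bash
python3 -m creep '[{"wx":0,"wy":0,"wz":0,"tx":0,"ty":0,"tz":1,"gripper":-0.5},{"wx":0,"wy":0,"wz":0,"tx":0,"ty":0,"tz":2,"gripper":-0.5},{"wx":0,"wy":0,"wz":0,"tx":0,"ty":0,"tz":2,"gripper":-0.5}]'
python3 -m creep '[{"wx":0,"wy":0,"wz":0,"tx":0,"ty":0,"tz":1,"gripper":-0.5},{"wx":0,"wy":0,"wz":0,"tx":0,"ty":0,"tz":2,"gripper":-0.5},{"wx":0,"wy":0,"wz":0,"tx":0,"ty":0,"tz":2,"gripper":-0.5}]'
```

```text
time_s: 11.83
tool_pos: [0.5141, -0.2986, 0.0156]
tool_rot: [-180.0, 0.0, 95.6]
force: [-0.6, 0.4, -1.6]
grip_width: 0.0331
grasp_force: 40.0
time_s: 12.08
tool_pos: [0.514, -0.2985, 0.0134]
tool_rot: [-180.0, -0.0, 95.6]
force: [-0.9, -0.0, -1.6]
grip_width: 0.0338
grasp_force: 40.0
```

```bash
python3 -m creep '[{"wx":0,"wy":0,"wz":0,"tx":0,"ty":0,"tz":1,"gripper":-0.5},{"wx":0,"wy":0,"wz":0,"tx":0,"ty":0,"tz":1,"gripper":0.2},{"wx":0,"wy":0,"wz":0,"tx":0,"ty":0,"tz":1,"gripper":0.2},{"wx":0,"wy":0,"wz":0,"tx":0,"ty":0,"tz":1,"gripper":0.2},{"wx":0,"wy":0,"wz":0,"tx":0,"ty":0,"tz":1,"gripper":0.2}]'
python3 -m creep '[{"wx":0,"wy":0,"wz":0,"tx":0,"ty":0,"tz":0,"gripper":0.2},{"wx":0,"wy":0,"wz":0,"tx":0,"ty":0,"tz":-10,"gripper":0.2},{"wx":0,"wy":0,"wz":0,"tx":0,"ty":0,"tz":-35,"gripper":0.2},{"wx":0,"wy":0,"wz":0,"tx":0,"ty":0,"tz":-70,"gripper":0.2},{"wx":0,"wy":0,"wz":0,"tx":0,"ty":0,"tz":-110,"gripper":0.2}]'
python3 -m creep '[{"wx":0,"wy":0,"wz":0,"tx":0,"ty":-20,"tz":-40,"gripper":0.2},{"wx":0,"wy":0,"wz":0,"tx":100,"ty":0,"tz":-80,"gripper":0.2},{"wx":0,"wy":0,"wz":0,"tx":140,"ty":0,"tz":-80,"gripper":0.2},{"wx":0,"wy":0,"wz":0,"tx":160,"ty":0,"tz":-80,"gripper":0.2},{"wx":0,"wy":0,"wz":0,"tx":160,"ty":0,"tz":-80,"gripper":0.2}]'
python3 - <<'E'
from h import *
for n in ("top","side"):
    im,d=optics.read_camera(n); cv2.imwrite(f"pics/{n}2.png",im[...,::-1]); P=cloud(n,d)
    for q,c in (("block_mid",(.514,-.298)),("collar_mid",(.508,.275))):
        m=(np.hypot(P[...,0]-c[0],P[...,1]-c[1])<.05)&(P[...,2]>.022)&(P[...,2]<.06); w=P[m]
        print(n,q,m.sum(),np.percentile(w[:,2],[10,50,90]).round(4) if m.sum() else "",cv2.minAreaRect((w[:,:2]*1000).astype(np.float32)) if m.sum() else "",[(np.round(r["point"],3),r["confidence"]) for r in nets.place_of(q,n)[:4]])
    for q in ("lens_cap","hex_nut","brass_stub"): print(q,[np.round(r["point"],3) for r in nets.place_of(q,n)[:2]])
E
```

```text
time_s: 12.5
tool_pos: [0.5142, -0.2985, 0.0126]
tool_rot: [180.0, 0.0, 95.6]
force: [-0.4, 0.2, -0.1]
grip_width: 0.0492
grasp_force: 0.0
time_s: 12.92
tool_pos: [0.5129, -0.2977, 0.1229]
tool_rot: [-179.9, -0.1, 95.6]
force: [0.1, -0.4, 0.6]
grip_width: 0.052
grasp_force: 0.0
time_s: 13.33
tool_pos: [0.4986, -0.138, 0.2038]
tool_rot: [179.9, 0.1, 95.6]
force: [0.8, -0.1, 0.5]
grip_width: 0.0527
grasp_force: 0.0
top block_mid 0   [(array([0.753, 0.012, 0.016]), 0.98), (array([ 0.669, -0.051,  0.015]), 0.7)]
top collar_mid 359 [0.0292 0.0349 0.0369] ((507.6880187988281, 275.0131530761719), (40.68537902832031, 38.836307525634766), 89.72379302978516) [(array([0.506, 0.274, 0.02 ]), 0.96)]
lens_cap [array([ 0.543, -0.006,  0.003])]
hex_nut [array([ 0.56 ,  0.082, -0.002])]
brass_stub [array([ 0.552, -0.078,  0.004])]
side block_mid 862 [0.0277 0.0314 0.0328] ((513.4671020507812, -299.84429931640625), (34.84864807128906, 62.763084411621094), 4.796372890472412) [(array([0.753, 0.013, 0.015]), 0.97), (array([ 0.513, -0.3  ,  0.021]), 0.95), (array([ 0.667, -0.045,  0.014]), 0.85)]
side collar_mid 70 [0.0246 0.033  0.0347] ((494.97430419921875, 273.6469421386719), (41.002689361572266, 18.760543823242188), 83.62525939941406) [(array([0.505, 0.275, 0.018]), 0.65)]
lens_cap [array([ 0.545, -0.01 , -0.   ])]
hex_nut [array([0.56 , 0.079, 0.007])]
brass_stub [array([ 0.552, -0.08 , -0.   ])]
```

View pics/side2.png

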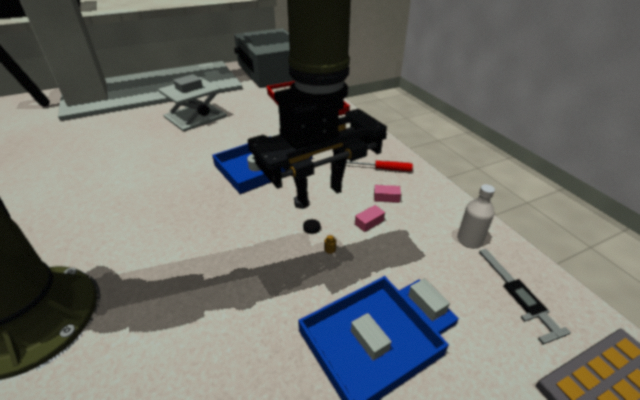

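The picture shows the block flat in the right tray at (371,336), with its top at about 32 mm. The bystanders are unmoved and the gripper is clear of everything, so I'm handing in.

```bash
python3 -c "from cell import env; print(env.sign_off())"
```

```text
the job is handed in; nothing more can be done
None
```

I handed the job in at about 13.5 s of the 53 s limit: by the cameras, the collar lies flat and released in the left tray and the block in the right, each matching its sample, with the lens cap, hex nut and brass stub unmoved; sign-off returned no verdict.

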